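Rock the pendulum angle gauge to its mark on a goldsmith's uneven stud

ROBOT

A 6-joint arm with a two-finger parallel gripper is mounted at the origin on the work surface. World frame = base frame: x ahead of the robot, y to its left, z up, the work surface at z = 0. Lengths are in m, angles in rad, forces in N, time in s.
With the tool pointing down it reaches from about 0.375 to 0.9 m from the base axis. Payload 3.1 kg.
Tool frame: the origin (TCP) lies midway between the tips of the shut fingers; the grasp point (between the pads) lies 19 mm behind it; x points along the fingers, z is the direction in which the jaws open and shut, and the axes are right-handed (so a half turn about x gives the same grasp; the last joint's range is limited). The gripper opens to 87 mm and grips with 3 to 60 N. Pads are 19 mm wide; open, the fingers measure 117 mm over their backs; the gripper's body (75 mm by 190 mm) begins 51 mm behind the grasp point.
Start: joints at [0.96, 0.527, 1.433, -0, 1.181, -0.178], TCP at [0.262, 0.567, 0.223] pointing down, gripper open.
Joint ranges: [-3.08, 3.08], [-0.75, 2.2], [0.22, 2.44], [-1.43, 4.57], [0, 2.65], [-2.85, 2.85]. Speed limits (rad/s): [2.79, 2.79, 3.14, 3.14, 3.14, 3.14].

INTERFACE

Orientations are given as a unit quaternion [x, y, z, w].
In Python, from rig import readout, imaging, robot gives the robot as it stands. The module is installed in compiled form; this text tells all that it offers.
- The arm moves only by the tool play_rows, never from a script. Its argument "rows" is text: rows parted by semicolons, each of 7 numbers parted by spaces: the turn, a rotation vector about the tool's x, y, z in rad, then the shift along the tool's x, y, z in mm, then the closure, from 0 (fully open) to 1 (shut). In form: ax ay az tx ty tz gripper; .... A call has 1 to 8 rows; each row shifts and turns the commanded pose from where the row before left it, along the tool's axes as they then stand; what a row does not reach is not made up. A row lasts 1/12 s, in which the tool goes at most 41.7 mm and 7.16 degrees, less where a joint would pass 70% of its speed; a pose out of reach is approached as far as the arm can. A call with a gripper value outside its range is refused whole. The fingers move at their own pace and stop on an object; "squeeze" is the grip in N (left out, the last holds). Time passes only in rows, so rows that do not move let the fingers close. It gives the time, the measured TCP pose, the force and the opening at its end, in the units of the state.
- readout.get_obs(): the state, without advancing time (a new reading comes with each control period).
- imaging.camera(name): name is "scene" or "top"; returns the picture (384x512x3 uint8, blue, green, red); there is no depth.
- imaging.camera_info(name): a dict with "K" (3x3 intrinsics, pixels), "world_to_cam" (4x4, takes a point from world to camera coordinates). Camera axes: x right, y down, z forward; pixel columns grow to the right and rows downward; lengths in m; the calibration is good to about 2 mm. A picture is of the moment at which its call begins. camera_info takes no time and is no camera call.
- robot.hand_in(): hands the job in, once; it reports no verdict.
The state is a dict: "time": time; "q": joint angles; "joint_velocities": joint speeds; "joint_torque": joint torques, N m; "position": TCP position; "tool_rot": TCP orientation; "ft_force": force on the tool from outside, world axes, zero at the start; "moment": the same for the moment, N m; "grip_width": finger opening in m.
Only numpy, scipy, OpenCV 4.12 (cv2) and the standard library are available. Lean on these libraries where they do the work, as an engineer would, in place of code of your own. Each camera call takes 0.05 s, during which the arm holds its last target. There are 200 camera calls.

TASK

Lift the angle gauge by its wooden handle straight up out of the open cavity of its form block, and stand it upright with its foot on the uneven steel stud, pressing lightly. Then rock it sideways on the stud, in the plane of its dial, until the swinging pointer settles on the mark at the dial's rim, and finish holding it there: still gripped, its foot still pressing lightly on the stud. Leave the other things on the bench alone.

Things in the scene. Friction and masses are not known exactly. Their poses are not given: they have to be found in the camera images.
- gauge: Loose angle gauge, about 0.41 kg: steel foot 24 (x) x 64 (y) x 12 mm; round upright dial case 90 mm wide, 10 mm thick, its centre 60 mm above the underside; wooden handle 24 x 24 mm on top, 109 to 153 mm up. Origin: centre of the foot's underside; z to the handle, x out of the white dial, y along the foot. Starts upright in the cradle, dial to world +x within 0.4 rad. Rock it about its own x axis.
- gauge_grip (a point): Middle of the gauge's handle, the place to grip it: 132 mm above the foot's underside, on its axis; axes as gauge. Take it from above with the fingers closing along the gauge's y or x.
- gauge_foot (a point): Centre of the underside of the gauge's foot; axes as gauge.
- pointer (a joint): Angle (rad) about the gauge's x axis of the black pointer, 36 mm long, that hangs from the dial's centre and swings freely (damped, settles in about 1 s). 0 points to the foot: gauge upright. With the gauge turned by +a about its x axis (counter-clockwise seen facing the dial) it reads -a.
- mark (a joint): Angle (rad) of the mark on the dial's rim, same axis, sense and zero as pointer; preset at 0.20 to 0.40 and stiff: it stays put. Facing the dial, the mark is that far counter-clockwise (to the viewer's right) from the lowest point. The pointer is on the mark when both values agree: the gauge is turned by minus this angle about its x axis.
- pointer_tip (a point): Tip of the pointer, 36 mm from the dial's centre (the dial's centre is 60 mm above the foot's underside); its z axis runs from the tip to the pivot.
- mark_tip (a point): Inner side of the mark, a dark block 5.5 mm wide and 13 mm long, the only broad one at the rim (the thin grey ticks are fixed graduations), on the dial's rim, 37 mm from the dial's centre; its z axis runs towards the pivot.
- cradle: Fixed wooden form block 56 (x) x 96 (y) x 30 mm with an open cavity 28 x 68 mm, 16 mm deep (floor 14 mm above the bench), in which the gauge's foot stands with 2 mm to spare all round. Origin: centre of its underside; yaw as the gauge's.
- stud_block: Fixed wooden block 90 x 90 x 45 mm that holds the stud upright in its middle. Origin: centre of its underside.
- stud: Upright dark steel stud, 30 to 42 mm thick, with an uneven domed crown (dome radius 21 mm, two lumps 11 mm off the axis on opposite sides, up to 0.5 mm above the crown's middle). It is cushioned in its block: it sinks 1 mm per 0.8 N, at most 15 mm (12 N), and springs back. Origin: on its axis, at bench height while unloaded.
- stud_top (a point): Top of the stud's crown, on its axis, 80 mm above the bench while unloaded.
- offcut: Loose timber offcut 120 x 45 x 32 mm, a bystander; origin under its centre.
- hammer: Loose hammer lying on the bench, a bystander.
- jar: Loose glass jar 66 mm wide, 85 mm tall, a bystander; origin under its centre.
- mandrel: Loose steel taper 26 mm wide, 130 mm tall, standing upright, a bystander; origin under its centre.
- bangle: Loose brass ring 68 mm wide, 14 mm tall, lying flat, a bystander.
- driver: Loose screwdriver 170 mm long, a bystander.
- brick: Loose clay brick 110 x 75 x 30 mm, a bystander; origin under its centre.
Things that resemble listed ones, but are neither listed nor needed, are in the scene too. Of the things that look like the stud_block, take the one that is nearest to the robot's base at the start.

How it is judged:
On the way, in this order (a step that is already met when the one before it is completed fails the run):
1. the gauge is lifted clear out of the form block's cavity (z of gauge_foot in the frame of cradle above 0.04 m and contact force between gauge and cradle below 0.1 N and contact force between the fingers and gauge above 2 N), for 0.1 s.
2. the gauge stands upright (within 0.1 rad) with its foot pressing on the stud (contact force between gauge and stud above 0.8 N and angle between gauge's own z axis and vertical below 0.1 rad and z of gauge_foot in the frame of stud above 0.07 m), for 0.2 s.
At the end, for the whole second after the job is handed in: Through the last second the fingers still grip the gauge (over 2 N), its foot presses on the stud with 0.8 to 15 N, it is still, touches the cradle no more, and its pointer rests (under 0.2 rad/s) within 0.06 rad of the mark (angle between the z axis of pointer_tip and the z axis of mark_tip, either way round below 0.06 rad and velocity of joint pointer between -0.2 and 0.2 rad/s and angle between gauge's own z axis and vertical below 0.6 rad and contact force between gauge and stud between 0.8 and 15 N and z of gauge_foot in the frame of stud above 0.065 m and contact force between the fingers and gauge above 2 N and contact force between gauge and cradle below 0.1 N and linear speed of gauge below 0.03 m/s); the arm keeps its last pose, push and grip.
It fails at once if the gauge is pressed hard on the stud (over 25 N) (contact force between gauge and stud above 25 N).
It fails at once if the gauge falls over or is tipped by more than 0.8 rad (angle between gauge's own z axis and vertical above 0.8 rad).
It fails at once if a bystander is pushed away (over 20 mm) (distance of any of offcut, hammer, jar, mandrel, bangle, driver, brick from where it was at the start of the episode above 0.02 m).
It also fails if it takes over 45 s, if anything falls off the work surface, if the arm or the gripper's body presses on something with over 40 N, if the wrist force passes 120 N, or if a joint passes its speed limit or range.

## Working session

There is one attempt and no reset: what is moved stays moved. The work goes in short steps, Python scripts to look and compute and a tool call to move; the robot and the scene stay as the last step left them, time stands still between calls to the robot, and variables do not carry over. Pictures are saved under pics/ and viewed, about 8 in all and at most 12, crops included, and the job is handed in when it is done.

Besides the shell and the picture viewer there is one more tool, called after ">>>" by a JSON object that holds its "name" and its "arguments". play_rows: Moves the arm, as the interface text tells. Its arguments: {"type":"object","properties":{"rows":{"type":"string"},"squeeze":{"type":"number"}},"required":["rows"]}

```bash
mkdir -p pics
python3 - <<'E'
from rig import readout, imaging, robot
import cv2, numpy as np
o=readout.get_obs()
for k,v in o.items(): print(k,np.round(v,3))
for n in("scene","top"):
    im=imaging.camera(n); cv2.imwrite(f"pics/{n}0.png",im)
    i=imaging.camera_info(n); print(n,np.round(i["K"],1).tolist(),np.round(i["world_to_cam"],3).tolist())
a=cv2.imread("pics/scene0.png")
cv2.imwrite("pics/scene0b.png",cv2.resize(a,(800,600),interpolation=cv2.INTER_CUBIC))
a=cv2.imread("pics/top0.png")
cv2.imwrite("pics/top0b.png",cv2.resize(a,(800,600),interpolation=cv2.INTER_CUBIC))
E
```

```text
time 0.0
q [ 0.96   0.528  1.434  0.     1.181 -0.178]
joint_velocities [ 0.002  0.001  0.    -0.    -0.002  0.   ]
joint_torque [ 2.0000e-03 -4.4004e+01 -1.7660e+01  6.3000e-02  5.8000e-02 -0.0000e+00]
position [0.262 0.567 0.222]
tool_rot [-0.381  0.596  0.381  0.595]
ft_force [ 1.347  1.013 -1.038]
moment [ 0.006  0.001 -0.032]
grip_width 0.087
scene [[482.1, 0.0, 255.3], [0.0, 482.1, 188.9], [0.0, 0.0, 1.0]] [[0.595, 0.804, -0.015, -0.263], [0.457, -0.353, -0.816, -0.161], [-0.661, 0.479, -0.577, 1.852], [0.0, 0.0, 0.0, 1.0]]
top [[475.1, 0.0, 264.1], [0.0, 475.1, 200.5], [0.0, 0.0, 1.0]] [[0.027, -1.0, 0.005, -0.073], [-0.996, -0.027, -0.089, 0.503], [0.089, -0.002, -0.996, 1.681], [0.0, 0.0, 0.0, 1.0]]
```

View pics/scene0b.png

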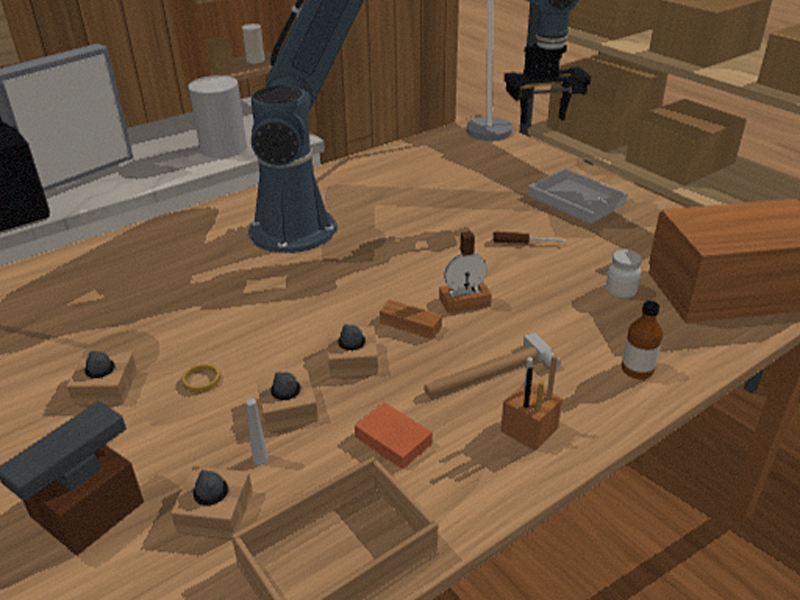

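View pics/top0b.png

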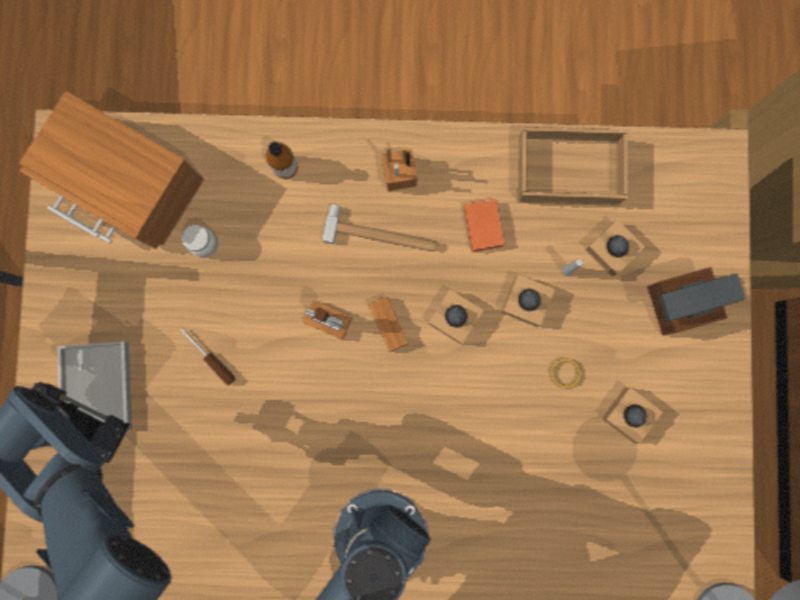

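The scene view shows the gauge standing in its form block at about (466,275), with the offcut next to it. In the top view the gauge is at (325,316) and the offcut at (388,322). Four stud-like blocks appear in the top view, at (456,316), (530,299), (618,246) and (635,415). Next I'll measure these.

```bash
cat > h.py <<'E'
from rig import readout, imaging, robot
import cv2, numpy as np
from scipy.spatial.transform import Rotation as R
I={n:imaging.camera_info(n) for n in("scene","top")}
def proj(n,p):
    c=I[n]; q=np.array(c["world_to_cam"])@np.append(p,1); u=np.array(c["K"])@q[:3]; return u[:2]/u[2]
def ray(n,uv):
    c=I[n]; T=np.array(c["world_to_cam"]); d=T[:3,:3].T@np.linalg.solve(np.array(c["K"]),[*uv,1]); return -T[:3,:3].T@T[:3,3],d/np.linalg.norm(d)
def onz(n,uv,z):
    o,d=ray(n,uv); return o+d*(z-o[2])/d[2]
def tri(us,ut):
    P=[np.array(I[n]["K"])@np.array(I[n]["world_to_cam"])[:3] for n in("scene","top")]
    X=cv2.triangulatePoints(P[0],P[1],np.array(us,float).reshape(2,1),np.array(ut,float).reshape(2,1))[:,0]; X=X[:3]/X[3]
    return X,[np.round(proj(n,X)-u,1) for n,u in(("scene",us),("top",ut))]
def zoom(im,cx,cy,w,h,s):  # crop around (cx,cy)
    x,y=int(cx-w/2),int(cy-h/2); return cv2.resize(im[y:y+h,x:x+w],None,fx=s,fy=s,interpolation=cv2.INTER_CUBIC)
E
python3 - <<'E'
from h import *
T=cv2.imread("pics/top0.png");S=cv2.imread("pics/scene0.png")
def dark(im,cx,cy,r,th):
    g=im.max(2).astype(int); m=np.zeros(g.shape,np.uint8); x,y=int(cx),int(cy)
    m[y-r:y+r,x-r:x+r]=(g[y-r:y+r,x-r:x+r]<th)*255
    n,l,st,c=cv2.connectedComponentsWithStats(m); k=1+st[1:,4].argmax(); return c[k],st[k]
for th in (75,):
  for t,s in(((456,316),(351,337)),((530,299),(285,385)),((618,246),(210,487)),((635,415),(98,363))):
    ct,st=dark(T,t[0]*.64,t[1]*.64,12,th); cs,ss=dark(S,s[0]*.64,s[1]*.64,16,th)
    # crown top centre at z=.08 from top view; sphere-ish center lower
    p=onz("top",ct,.075); print(np.round(ct,1),st,np.round(cs,1),ss,"p@.075",p.round(3),"dist",np.hypot(*p[:2]).round(3),"tri",tri(cs,ct)[0].round(3))
A=zoom(T,325*.64,318*.64,50,50,8); B=zoom(S,466*.64,272*.64,50,60,8)
h=np.zeros((480,800,3),np.uint8); h[:400,:400]=A; h[:480,400:800]=B
cv2.imwrite("pics/g1.png",h); print("topcrop origin",int(325*.64-25),int(318*.64-25),"scene",int(466*.64-25),int(272*.64-30))
print(proj("top",[0,0,0])/.64)
E
```

```text
[292.5 202.5] [285 196  14  13  77] [224.4 216.3] [216 208  18  16 211] p@.075 [ 0.496 -0.158  0.075] dist 0.521 tri [ 0.5   -0.158  0.051]
[338.3 192. ] [332 185  13  14  78] [181.9 247.4] [173 239  19  17 256] p@.075 [ 0.537 -0.317  0.075] dist 0.624 tri [ 0.54  -0.321  0.048]
[394.3 158.4] [389 151  13  13  71] [133.8 312.7] [123 301  23  23 372] p@.075 [ 0.661 -0.512  0.075] dist 0.836 tri [ 0.667 -0.521  0.043]
[405.4 265.4] [400 259  13  14  82] [ 62.6 233.7] [ 54 225  20  17 243] p@.075 [ 0.29  -0.551  0.075] dist 0.622 tri [ 0.288 -0.561  0.051]
topcrop origin 183 178 scene 273 144
[380.55166839 535.57664215]
```

View pics/g1.png

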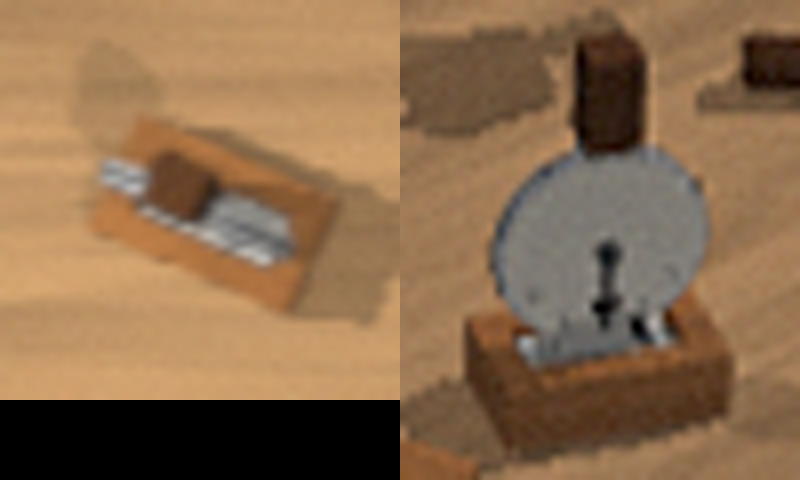

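The nearest stud block is the one at about (0.498, -0.158). The others are at least 0.62 m from the base. The zoom shows the handle, and a mark to the lower right of the pointer. Next I'll measure the cradle pose and the handle from both views.

Run:
```python
from h import *
T=cv2.imread("pics/top0.png");S=cv2.imread("pics/scene0.png")
for n in I: print(n,"cam",ray(n,(0,0))[0].round(3))
# cradle outline corners (top crop), top face z=.03
c=np.array([(140,118),(338,200),(290,310),(95,232)])/8+[183,178]
P=np.array([onz("top",u,.03) for u in c]); print(P.round(3).tolist(),P.mean(0).round(4))
# saturated-orange mask check
hsv=cv2.cvtColor(T,cv2.COLOR_BGR2HSV); sub=hsv[178:228,183:233]
d=P[0]-P[1]; d2=P[3]-P[2]; v=(d+d2)[:2]; print("len",np.linalg.norm(d),np.linalg.norm(d2),np.linalg.norm(P[0]-P[3]),np.linalg.norm(P[1]-P[2]),"yaw",np.arctan2(-v[0],v[1]))
m=((sub[...,1]>140)&(sub[...,2]>0)).astype(np.uint8)*255
print("sat wood med",np.median(sub[...,1]), sub[22,14],sub[30,30],sub[5,40],sub[23,23])
# handle mask
def comp(im,x,y,w,h,f):
    s=im[y:y+h,x:x+w].astype(int); m=f(s).astype(np.uint8); n,l,st,c=cv2.connectedComponentsWithStats(m); k=1+st[1:,4].argmax(); return c[k]+[x,y],st[k]+[x,y,0,0,0],cv2.minAreaRect(np.argwhere(l==k)[:,::-1].astype(np.float32)+[x,y])
print("top handle",comp(T,183,178,50,50,lambda s:s.max(2)<125))
print("scene handle",comp(S,273,144,40,26,lambda s:(s.max(2)<80)))
# handle top centre: top crop & scene crop by eye
print("handle top face tri",tri((273+608/8-50,144+38/8),(183+180/8,178+180/8)))
print("handle top@.167",onz("top",(183+180/8,178+180/8),.167).round(4))
o=readout.get_obs(); print(R.from_quat(o["tool_rot"]).as_matrix().round(3))
```

```text
scene cam [ 1.455 -0.733  0.934]
top cam [ 0.353 -0.055  1.72 ]
[[0.526, 0.169, 0.03], [0.492, 0.079, 0.03], [0.442, 0.099, 0.03], [0.475, 0.187, 0.03]] [0.4837 0.1336 0.03  ]
len 0.09600009634558078 0.09381512604265219 0.05465124378417432 0.05341085124374166 yaw -0.35929087144533406
sat wood med 120.0 [ 23   6 170] [  8   8 130] [ 15 122 193] [ 12 158 105]Traceback (most recent call last):
  File "<stdin>", line 15, in <module>
  File "<stdin>", line 14, in comp
cv2.error: OpenCV(4.12.0) /io/opencv/modules/imgproc/src/convhull.cpp:143: error: (-215:Assertion failed) total >= 0 && (depth == CV_32F || depth == CV_32S) in function 'convexHull'
```

Run:
```python
from h import *
T=cv2.imread("pics/top0.png");S=cv2.imread("pics/scene0.png")
def comp(im,x,y,w,h,f):
    s=im[y:y+h,x:x+w].astype(int); m=f(s).astype(np.uint8); n,l,st,c=cv2.connectedComponentsWithStats(m); k=1+st[1:,4].argmax(); return (c[k]+[x,y]).round(1),st[k]+[x,y,0,0,0],cv2.minAreaRect((np.argwhere(l==k)[:,::-1]+[x,y]).astype(np.float32))
print("top handle",comp(T,183,178,50,50,lambda s:s.max(2)<125))
print("scene handle",comp(S,283,144,30,26,lambda s:(s.max(2)<80)))
X,e=tri((273+208/8,144+38/8),(183+180/8,178+182/8)); print("handle top tri",X.round(4),e)
print("handle top@.167",onz("top",(183+180/8,178+182/8),.167).round(4))
o=readout.get_obs(); M=R.from_quat(o["tool_rot"]).as_matrix(); print(M.round(3))
# desired: tool x down, tool z along gauge +-y at yaw
yaw=-.36
for s in(1,-1):
    z=s*np.array([-np.sin(yaw),np.cos(yaw),0]); x=np.array([0,0,-1.]); D=np.c_[x,np.cross(z,x),z]
    print(s,"turn about tool",R.from_matrix(M.T@D).as_rotvec().round(3))
```

```text
top handle (array([206.7, 201.4]), array([200, 197,  19,   9,  81]), ((209.22413635253906, 202.6896514892578), (17.26966667175293, 7.427813529968262), 21.801406860351562))
scene handle (array([298.6, 155.8]), array([295, 148,   9,  16, 116]), ((299.0, 155.5), (15.0, 8.0), 90.0))
handle top tri [0.4876 0.1351 0.1688] [array([-0.8,  0.1]), array([-0.6, -0.5])]
handle top@.167 [0.4862 0.1334 0.167 ]
[[-0.001 -0.908  0.419]
 [-0.002  0.419  0.908]
 [-1.     0.    -0.002]]
1 turn about tool [-0.073 -0.002 -0.   ]
-1 turn about tool [ 3.069e+00 -1.000e-03  3.000e-03]
```

>>> {"name": "play_rows", "arguments": {"rows": "-0.073 0 0 0 0 0 0; 0 0 0 0 -24 -22 0; 0 0 0 0 -24 -22 0; 0 0 0 0 -24 -22 0; 0 0 0 0 -24 -22 0; 0 0 0 0 -24 -22 0; 0 0 0 0 -24 -22 0; 0 0 0 0 -24 -22 0"}}

```text
time: 0.77
position: [0.3653, 0.3625, 0.2223]
tool_rot: [-0.403, 0.582, 0.403, 0.581]
ft_force: [0.1, 0.7, 0.3]
grip_width: 0.0868
```

>>> {"name": "play_rows", "arguments": {"rows": "0 0 0 0 -24 -22 0; 0 0 0 0 -24 -22 0; 0 0 0 0 -24 -22 0; 0 0 0 0 -24 -22 0; 0 0 0 0 -24 -22 0; 0 0 0 0 -24 -22 0; 0 0 0 0 -24 -22 0; 0 0 0 0 -20 -15 0"}}

```text
time: 1.43
position: [0.4819, 0.1374, 0.2223]
tool_rot: [-0.402, 0.582, 0.402, 0.581]
ft_force: [-0.2, 0.9, -0.1]
grip_width: 0.0869
```

```bash
cat >> h.py <<'E'
def goto(tgt,yaw,tilt=0):
    """remaining move in tool axes: target TCP, tool z along gauge +y at yaw, gauge turned by tilt about its own x"""
    o=readout.get_obs(); M=R.from_quat(o["tool_rot"]).as_matrix()
    G=(R.from_euler("z",yaw)*R.from_euler("x",tilt)).as_matrix(); D=np.c_[-G[:,2],-G[:,0],G[:,1]]
    print("t",o["time"],"pos",o["position"].round(4),"F",o["ft_force"].round(2),"w",np.round(o["grip_width"],4))
    print("turn",R.from_matrix(M.T@D).as_rotvec().round(3),"shift mm",(M.T@(np.array(tgt)-o["position"])*1e3).round(1))
E
python3 - <<'E'
from h import *
goto([.485,.134,.128],-.36)
T=imaging.camera("top");S=imaging.camera("scene")
h=np.zeros((480,800,3),np.uint8); h[:400,:400]=zoom(T,206,202,50,50,8); h[:480,400:]=zoom(S,298,165,50,60,8); cv2.imwrite("pics/g2.png",h)
E
```

```text
t 1.4333 pos [0.4819 0.1374 0.2223] F [-0.25  0.87 -0.14] w 0.0869
turn [-0.001 -0.001 -0.   ] shift mm [94.3 -4.1 -2. ]
```

View pics/g2.png

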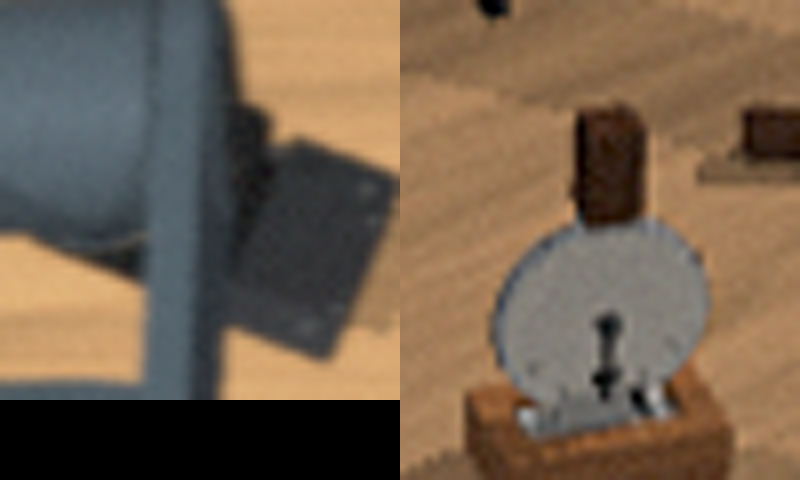

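The top view is blocked by the gripper. The scene view shows the handle clear and the fingers still above it. Going down, then closing.

>>> {"name": "play_rows", "arguments": {"rows": "0 0 0 0 -3 0 0; 0 0 0 20 0 0 0; 0 0 0 20 0 0 0; 0 0 0 20 0 0 0; 0 0 0 20 0 0 0; 0 0 0 12 0 0 0; 0 0 0 0 0 0 0; 0 0 0 0 0 0 0"}}

```text
time: 2.2
position: [0.4833, 0.1396, 0.13]
tool_rot: [-0.402, 0.582, 0.403, 0.58]
ft_force: [0.2, 0.9, 0.0]
grip_width: 0.087
```

Run:
```python
from h import *
goto([.485,.134,.130],-.36)
S=imaging.camera("scene")
cv2.imwrite("pics/g3.png",zoom(S,298,158,60,60,9))
```

```text
t 2.2 pos [0.4833 0.1396 0.13  ] F [0.2  0.94 0.04] w 0.087
turn [ 0.002 -0.001 -0.002] shift mm [ 0.  -3.6 -4.7]
```

View pics/g3.png

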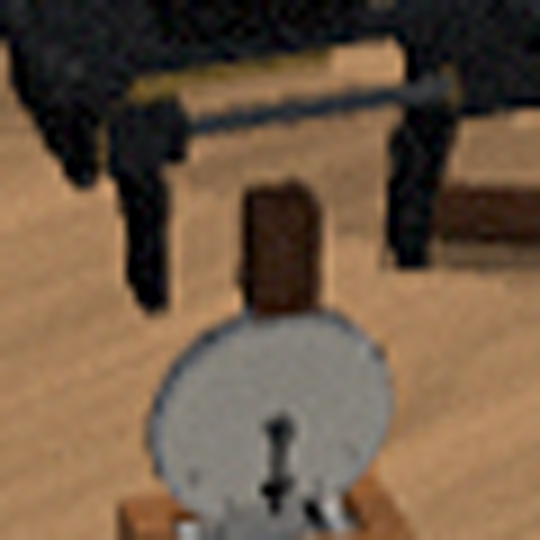

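The fingers straddle the handle, with the handle near their middle. I'll shift slightly and close at 30 N.

>>> {"name": "play_rows", "arguments": {"rows": "0 0 0 0 -3 -1 0.3; 0 0 0 0 0 0 0.6; 0 0 0 0 0 0 1; 0 0 0 0 0 0 1; 0 0 0 0 0 0 1; 0 0 0 0 0 0 1; 0 0 0 0 0 0 1; 0 0 0 0 0 0 1", "squeeze": 30}}

```text
time: 2.92
position: [0.4868, 0.1366, 0.1306]
tool_rot: [-0.402, 0.581, 0.402, 0.581]
ft_force: [-0.2, 0.0, -0.5]
grip_width: 0.0416
```

>>> {"name": "play_rows", "arguments": {"rows": "0 0 0 0 0 0 1; 0 0 0 0 0 0 1; 0 0 0 0 0 0 1; 0 0 0 0 0 0 1; 0 0 0 0 0 0 1; 0 0 0 0 0 0 1; 0 0 0 0 0 0 1"}}

```text
time: 3.5
position: [0.4868, 0.1366, 0.1305]
tool_rot: [-0.403, 0.581, 0.402, 0.581]
ft_force: [-0.3, -0.8, -1.2]
grip_width: 0.0236
```

>>> {"name": "play_rows", "arguments": {"rows": "0 0 0 -5 0 0 1; 0 0 0 -8 0 0 1; 0 0 0 -12 0 0 1; 0 0 0 -20 0 0 1; 0 0 0 -25 0 0 1; 0 0 0 -30 0 0 1; 0 0 0 -20 0 0 1; 0 0 0 0 0 0 1"}}

```text
time: 4.17
position: [0.4895, 0.137, 0.2551]
tool_rot: [-0.404, 0.578, 0.401, 0.584]
ft_force: [1.2, -0.7, -4.1]
grip_width: 0.024
```

Run:
```python
from h import *
goto([.498,-.158,.25],-.54)
S=imaging.camera("scene")
u=proj("scene",[.487,.137,.19]); print(u)
cv2.imwrite("pics/g4.png",zoom(S,u[0],u[1],60,60,9))
```

```text
t 4.1667 pos [0.4895 0.137  0.2551] F [ 1.17 -0.69 -4.11] w 0.024
turn [0.18  0.005 0.009] shift mm [   5.  -111.7 -273.2]
[298.83442132 142.62959097]
```

View pics/g4.png

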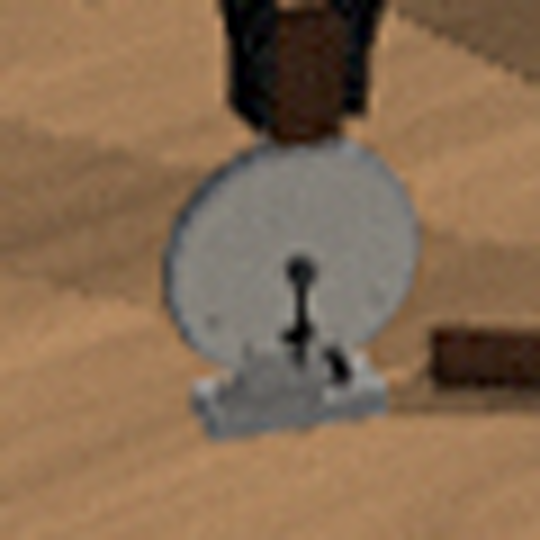

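The gauge is lifted clear and held upright, with a wrist force change of -4.1 N, which matches its weight. Moving over the stud and turning the dial toward the scene camera.

>>> {"name": "play_rows", "arguments": {"rows": "0.09 0 0 0 0 0 1; 0.09 0 0 0 0 0 1; 0 0 0 0 -8 -12 1; 0 0 0 0 -16 -25 1; 0 0 0 0 -16 -25 1; 0 0 0 0 -16 -25 1; 0 0 0 0 -16 -25 1; 0 0 0 0 -16 -25 1"}}

```text
time: 4.88
position: [0.49, -0.0268, 0.2483]
tool_rot: [-0.347, 0.616, 0.35, 0.614]
ft_force: [0.3, 0.1, -3.9]
grip_width: 0.0235
```

>>> {"name": "play_rows", "arguments": {"rows": "0 0 0 0 -16 -25 1; 0 0 0 0 -16 -25 1; 0 0 0 0 -16 -25 1; 0 0 0 0 -14 -21 1; 0 0 0 0 -9 -16 1; 0 0 0 0 0 0 1; 0 0 0 0 0 0 1; 0 0 0 0 0 0 1"}}

```text
time: 5.55
position: [0.4938, -0.1574, 0.2488]
tool_rot: [-0.347, 0.616, 0.35, 0.615]
ft_force: [0.2, 0.4, -5.0]
grip_width: 0.024
```

Run:
```python
from h import *
goto([.498,-.158,.25],-.54)
p=readout.get_obs()["position"]
S=imaging.camera("scene");T=imaging.camera("top");cv2.imwrite("pics/s5.png",S);cv2.imwrite("pics/t5.png",T)
u=proj("scene",p-[0,0,.08]); print(u.round(1))
h=zoom(S,u[0],u[1],60,75,8); cv2.imwrite("pics/g5.png",h); print("origin",int(u[0]-30),int(u[1]-37.5))
```

```text
t 5.55 pos [ 0.4938 -0.1574  0.2488] F [ 0.22  0.36 -5.03] w 0.024
turn [-0.     0.001 -0.005] shift mm [-1.2 -3.9  1.6]
[220.4 182.4]
origin 190 144
```

View pics/g5.png

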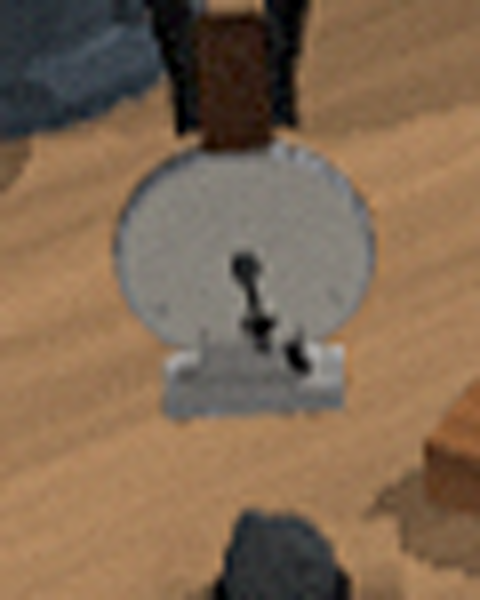

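The dial faces the camera. In the crop the pivot is near (245,265), the pointer tip near (262,348), and the mark near (297,355). The stud is directly below. I'll let the pointer settle, then measure the angles on the dial plane.

>>> {"name": "play_rows", "arguments": {"rows": "0 0 0 0 -3 1 1; 0 0 0 0 0 0 1; 0 0 0 0 0 0 1; 0 0 0 0 0 0 1; 0 0 0 0 0 0 1; 0 0 0 0 0 0 1; 0 0 0 0 0 0 1; 0 0 0 0 0 0 1"}}

```text
time: 6.32
position: [0.4983, -0.1593, 0.2506]
tool_rot: [-0.349, 0.615, 0.349, 0.615]
ft_force: [-0.1, -0.0, -4.1]
grip_width: 0.024
```

```bash
cat >> h.py <<'E'
def dialmap(S,s=8):
    """rectify dial plane (gauge y right, z up) 120x130mm into s px/mm-ish image from the tool pose"""
    o=readout.get_obs(); M=R.from_quat(o["tool_rot"]).as_matrix(); G=np.c_[-M[:,1],M[:,2],-M[:,0]]
    p=np.array(o["position"])
    c=p-G[:,2]*(.1165-.060)+G[:,0]*.006       # dial centre, front face
    yy=[(-.055,-.065),(.055,-.065),(.055,.06),(-.055,.06)]
    src=np.float32([proj("scene",c+G[:,1]*a+G[:,2]*b) for a,b in yy]); dst=np.float32([((a+.055)*1e3*5,(.06-b)*1e3*5) for a,b in yy])
    H=cv2.getPerspectiveTransform(src,dst); return cv2.warpPerspective(S,H,(550,625),flags=cv2.INTER_CUBIC)
E
python3 - <<'E'
from h import *
goto([.498,-.158,.25],-.54)
A=np.mean([dialmap(imaging.camera("scene")).astype(float) for _ in range(6)],0).astype(np.uint8)
cv2.imwrite("pics/d6.png",A[:600])
E
```

```text
t 6.3167 pos [ 0.4983 -0.1593  0.2506] F [-0.06 -0.01 -4.13] w 0.024
turn [0. 0. 0.] shift mm [0.6 1.  1. ]
```

View pics/d6.png

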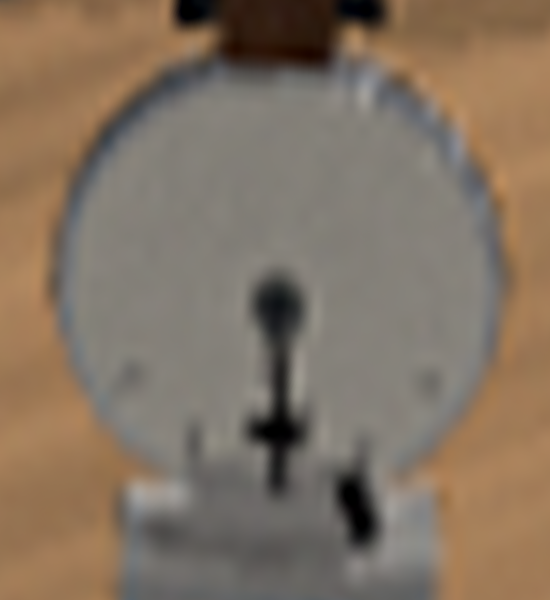

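The rectified view shows the pivot at (277,300), the pointer hanging straight down to (277,490), and the mark block centred near (358,510). That puts the mark at about 0.37 rad. I'll get it numerically.

```bash
cat >> h.py <<'E'
def blobs(A,th,r0=20,r1=52):
    """dark pixels by radius from the pivot -> (name, angle ccw from lowest) """
    g=A.max(2); m=(g<th).astype(np.uint8); m[:150]=0; m[590:]=0
    n,l,st,c=cv2.connectedComponentsWithStats(m); return [(c[k].round(1),st[k,4],st[k,:4]) for k in range(1,n) if st[k,4]>150]
E
python3 - <<'E'
from h import *
A=cv2.imread("pics/d6.png")
for th in(60,80,95):
    print(th)
    for c,a,b in blobs(A,th): print(c,a,b,"ang",round(float(np.arctan2(c[0]-277,c[1]-300)),3))
g=A.max(2); m=(g[250:350,230:330]<80); y,x=np.nonzero(m); 
hub=(g[270:335,240:315]<80); y,x=np.nonzero(hub); print("hub",x.mean()+240,y.mean()+270)
E
```

```text
60
[277.9 381.4] 4538 [250 283  54 208] ang 0.011
[356. 508.] 1904 [336 473  40  72] ang 0.363
80
[278.1 381.7] 6309 [247 279  60 219] ang 0.013
[355.8 507.3] 2564 [334 465  45  84] ang 0.363
95
[ 85.5 171.6] 499 [ 71 150  34  55] ang -2.161
[278.2 383.8] 7785 [244 274  65 229] ang 0.014
[355.3 506.2] 3252 [330 457  51  95] ang 0.363
[226.9 545. ] 3125 [144 520 164  48] ang -0.202
hub 277.7052341597796 307.33103764921947
```

>>> {"name": "play_rows", "arguments": {"rows": "0 0 0 8 1 1 1; 0 0 0 12 0 0 1; 0 0 0 12 0 0 1; 0 0 0 10 0 0 1; 0 0 0 5 0 0 1; 0 0 0 2 0 0 1; 0 0 0 1 0 0 1; 0 0 0 0 0 0 1"}}

```text
time: 7.28
position: [0.4983, -0.1581, 0.2006]
tool_rot: [-0.349, 0.615, 0.348, 0.615]
ft_force: [0.6, -0.1, -5.3]
grip_width: 0.0236
```

Run:
```python
from h import *
print(proj("scene",[.498,-.158,.08]),proj("scene",[.498,-.158,.06]))
goto([.498,-.158,.193],-.54)
S=imaging.camera("scene"); u=proj("scene",[.498,-.158,.12])
cv2.imwrite("pics/g7.png",zoom(S,u[0],u[1],60,70,8))
```

```text
[222.72021886 208.33555068] [223.09056945 213.749281  ]
t 7.2833 pos [ 0.4983 -0.1581  0.2006] F [ 0.56 -0.05 -5.31] w 0.0236
turn [ 0. -0.  0.] shift mm [ 7.6  0.3 -0. ]
```

View pics/g7.png

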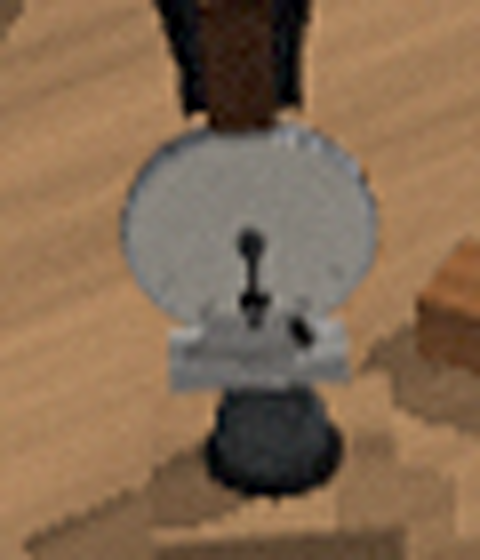

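The foot is just above the crown, and the stud sits about 1.5 px (4 mm) to the right, toward gauge +y. I'll shift 4 mm that way and press down upright.

>>> {"name": "play_rows", "arguments": {"rows": "0 0 0 0 0 4 1; 0 0 0 2 0 0 1; 0 0 0 2 0 0 1; 0 0 0 1 0 0 1; 0 0 0 1 0 0 1; 0 0 0 1 0 0 1; 0 0 0 0 0 0 1; 0 0 0 0 0 0 1"}}

```text
time: 8.0
position: [0.5004, -0.1546, 0.1938]
tool_rot: [-0.349, 0.615, 0.348, 0.615]
ft_force: [0.6, 0.0, -1.5]
grip_width: 0.0235
```

>>> {"name": "play_rows", "arguments": {"rows": "0 0 0 0 0 0 1; 0 0 0 0 0 0 1"}}

```text
time: 8.17
position: [0.5003, -0.1546, 0.1938]
tool_rot: [-0.349, 0.615, 0.348, 0.615]
ft_force: [0.6, 0.9, -2.2]
grip_width: 0.0237
```

>>> {"name": "play_rows", "arguments": {"rows": "0 0 0 1 0 0 1; 0 0 0 1 0 0 1; 0 0 0 0 0 0 1; 0 0 0 0 0 0 1; 0 0 0 0 0 0 1; 0 0 0 0 0 0 1"}}

```text
time: 8.67
position: [0.5003, -0.1546, 0.1917]
tool_rot: [-0.349, 0.615, 0.348, 0.615]
ft_force: [0.5, 0.8, 0.7]
grip_width: 0.0239
```

Run:
```python
from h import *
for i in range(4): imaging.camera("scene"); print(readout.get_obs()["ft_force"].round(2))
goto([.5,-.155,.192],-.54)
A=np.mean([dialmap(imaging.camera("scene")).astype(float) for _ in range(4)],0).astype(np.uint8)
cv2.imwrite("pics/d8.png",A[:600])
for c,a,b in blobs(A,70): print(c,a,b)
```

```text
[ 0.95  1.07 -0.36]
[ 0.34  1.38 -0.62]
[ 0.82  0.82 -0.21]
[ 0.92  0.84 -0.48]
t 8.8667 pos [ 0.5002 -0.1546  0.1916] F [ 0.92  0.84 -0.48] w 0.0241
turn [0. 0. 0.] shift mm [-0.4 -0.  -0.4]
[278.4 381.8] 5527 [253 282  51 214]
[355.7 505.2] 2211 [334 467  45  75]
```

Pressing upright at about 3.7 N, with the mark again at 0.36 rad. Now rocking about the foot.

>>> {"name": "play_rows", "arguments": {"rows": "0 0.02 0 0 0 2.3 1; 0 0.03 0 0 0 3.5 1; 0 0.03 0 0 0 3.5 1; 0 0.03 0 0 0 3.5 1; 0 0.03 0 0 0 3.5 1; 0 0.03 0 0 0 3.5 1; 0 0 0 0 0 0 1"}}

```text
time: 9.65
position: [0.5106, -0.1368, 0.1899]
tool_rot: [-0.378, 0.665, 0.318, 0.56]
ft_force: [0.6, -0.5, -1.0]
grip_width: 0.024
```

Run:
```python
from h import *
f=[]
for i in range(6): imaging.camera("top"); f.append(readout.get_obs()["ft_force"])
print(np.mean(f,0).round(2))
o=readout.get_obs();M=R.from_quat(o["tool_rot"]).as_matrix(); print("foot",(o["position"]+M[:,0]*.1165).round(4),"tilt",np.arctan2(M[:2,0]@[.514,.858],-M[2,0]).round(3))
```

```text
[ 1.18  1.82 -0.88]
foot [ 0.5001 -0.1542  0.0753] tilt -0.168
```

>>> {"name": "play_rows", "arguments": {"rows": "0 0.03 0 0 0 3.5 1; 0 0.03 0 0.2 0 3.5 1; 0 0.03 0 0.2 0 3.5 1; 0 0.03 0 0.2 0 3.5 1; 0 0.03 0 0.2 0 3.5 1; 0 0.02 0 0.2 0 2.3 1; 0 0.02 0 0 0 2.3 1; 0 0 0 0 0 0 1"}}

```text
time: 10.62
position: [0.5212, -0.1192, 0.1835]
tool_rot: [-0.406, 0.716, 0.281, 0.495]
ft_force: [0.3, 1.4, 0.9]
grip_width: 0.0239
```

>>> {"name": "play_rows", "arguments": {"rows": "0 0 0 0 0 0 1; 0 0 0 0 0 0 1; 0 0 0 0 0 0 1; 0 0 0 0 0 0 1; 0 0 0 0 0 0 1; 0 0 0 0 0 0 1; 0 0 0 0 0 0 1; 0 0 0 0 0 0 1"}}

```text
time: 11.28
position: [0.5211, -0.1195, 0.1838]
tool_rot: [-0.405, 0.715, 0.281, 0.495]
ft_force: [0.3, 2.1, 0.3]
grip_width: 0.0236
```

```bash
cat > chk.py <<'E'
from h import *
import sys
f=[];L=[];S0=None
for i in range(6):
    S=imaging.camera("scene"); f.append(readout.get_obs()["ft_force"]); L.append(dialmap(S).astype(float))
print("F",np.mean(f,0).round(2))
o=readout.get_obs();M=R.from_quat(o["tool_rot"]).as_matrix(); print(o["time"],"foot",(o["position"]+M[:,0]*.1165).round(4),"tilt",np.arctan2(M[:2,0]@[.514,.858],-M[2,0]).round(3),"w",o["grip_width"])
A=np.mean(L,0).astype(np.uint8); cv2.imwrite("pics/%s.png"%sys.argv[1],A[:600])
for c,a,b in blobs(A,70): print(c,a,b,"ang",np.arctan2(c[0]-277.7,c[1]-300).round(3))
E
python3 chk.py d9
```

```text
F [1.05 2.62 0.79]
11.5833 foot [ 0.5    -0.1546  0.0747] tilt -0.36 w 0.02399672794054792
[325.  415.7] 8206 [261 282 135 270] ang 0.388
```

View pics/d9.png

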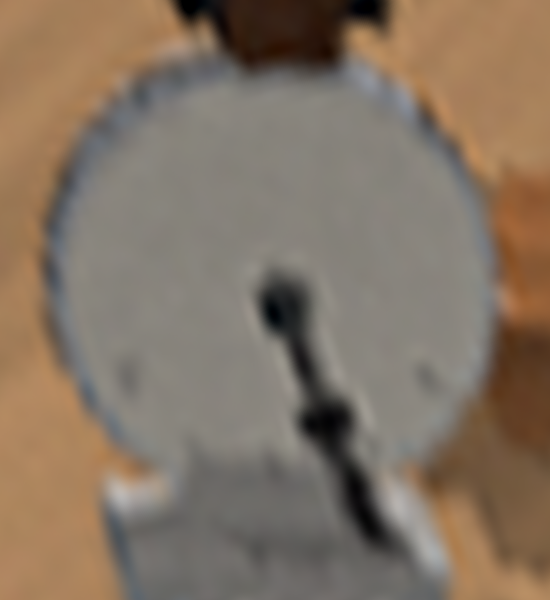

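The pointer now runs straight into the mark. The two blobs have merged into one line, from the hub at (281,305) to the mark's outer end at (378,545). I'll compare the pointer and mark angles by radius band.

Run:
```python
from h import *
A=cv2.imread("pics/d9.png"); g=A.max(2).astype(float)
B=cv2.imread("pics/d8.png").max(2).astype(float)
yy,xx=np.indices(g.shape)
def ang(g,hx,hy,r0,r1,a0,a1,th=80):
    r=np.hypot(xx-hx,yy-hy)/5; a=np.arctan2(xx-hx,yy-hy); m=(r>r0)&(r<r1)&(a>a0)&(a<a1)&(g<th); w=(th-g)*m; return (w*a).sum()/w.sum()
for n,G in(("upright",B),("rocked",g)):
    m=G[265:325,245:320]<70; d=cv2.distanceTransform(np.pad(m,1).astype(np.uint8),cv2.DIST_L2,5); y,x=np.unravel_index(d.argmax(),d.shape); hx,hy=x+244,y+264
    ys,xs=np.nonzero(d>d.max()*.8); hx,hy=xs.mean()+244,ys.mean()+264
    p=(-.2,.2) if n=="upright" else (.1,.6)
    print(n,"hub",round(hx,1),round(hy,1),"pointer",[round(ang(G,hx,hy,a,b,*p),3) for a,b in((9,19),(19,31),(12,34))],"mark",[round(ang(G,hx,hy,a,b,.2,.6),3) for a,b in((39,51),(41,48))])
```

```text
upright hub 277.1 304.5 pointer [np.float64(0.05), np.float64(0.011), np.float64(0.015)] mark [np.float64(0.37), np.float64(0.367)]
rocked hub 282.6 304.4 pointer [np.float64(0.342), np.float64(0.352), np.float64(0.35)] mark [np.float64(0.37), np.float64(0.366)]
```

The pointer reads about 0.35 and the mark about 0.367. I'll rock 0.014 rad more, let it settle, and check once more.

>>> {"name": "play_rows", "arguments": {"rows": "0 0.007 0 0 0 0.8 1; 0 0.007 0 0 0 0.8 1; 0 0 0 0 0 0 1; 0 0 0 0 0 0 1; 0 0 0 0 0 0 1; 0 0 0 0 0 0 1; 0 0 0 0 0 0 1; 0 0 0 0 0 0 1"}}

```text
time: 12.25
position: [0.5219, -0.1182, 0.1832]
tool_rot: [-0.407, 0.719, 0.278, 0.49]
ft_force: [1.2, 2.4, 1.1]
grip_width: 0.0238
```

>>> {"name": "play_rows", "arguments": {"rows": "0 0 0 0 0 0 1; 0 0 0 0 0 0 1; 0 0 0 0 0 0 1; 0 0 0 0 0 0 1; 0 0 0 0 0 0 1; 0 0 0 0 0 0 1; 0 0 0 0 0 0 1; 0 0 0 0 0 0 1"}}

```text
time: 12.92
position: [0.5218, -0.1182, 0.1832]
tool_rot: [-0.407, 0.719, 0.278, 0.49]
ft_force: [1.1, 2.9, 0.8]
grip_width: 0.0237
```

```bash
python3 chk.py d10
python3 - <<'E'
from h import *
g=cv2.imread("pics/d10.png").max(2).astype(float); yy,xx=np.indices(g.shape)
for hx,hy in((280,303),(281.5,304.5),(283,304.5)):
    r=np.hypot(xx-hx,yy-hy)/5; a=np.arctan2(xx-hx,yy-hy); o=[]
    for r0,r1 in((12,34),(19,31),(39,51)):
        w=(80-g)*((r>r0)&(r<r1)&(a>.1)&(a<.6)&(g<80)); o.append(round((w*a).sum()/w.sum(),3))
    print(hx,hy,o)
E
```

```text
F [0.98 2.78 1.31]
13.2167 foot [ 0.5    -0.1547  0.0747] tilt -0.374 w 0.02401250646394884
[325.6 414.1] 7668 [259 281 134 271] ang 0.397
280 303 [np.float64(0.392), np.float64(0.392), np.float64(0.383)]
281.5 304.5 [np.float64(0.385), np.float64(0.385), np.float64(0.379)]
283 304.5 [np.float64(0.374), np.float64(0.374), np.float64(0.373)]
```

```bash
python3 -c "
from rig import robot
print(robot.hand_in())"
```

```text
the job is handed in; nothing more can be done
None
```

I lifted the gauge by its handle out of the form block and stood it upright on the stud of the nearest block. I then rocked it about 0.37 rad toward its +y side until the pointer met the mark, and handed the job in at about 13.2 s of the 45 s allowed. No verdict is reported.

**Last checks:**
- **Pointer on mark:** they agreed within about 0.01 rad in the rectified scene view, both at about 0.37 to 0.39. The limit is 0.06. The hub position was only good to 1–2 px, so each absolute angle is less certain than the difference.
- **Upright press:** about 3.7 N before rocking.
- **Final press:** about 5.4 N vertically and 6 N in total, by the wrist force sensor. Its noise is about 0.5 to 1 N.
- **Grip:** still holding at 24 mm finger opening, with the squeeze set to 30 N.

**Disagreements and gaps:**
- **Stud position:** the two cameras disagreed by a few millimetres along the gauge's y, so I shifted 4 mm that way before pressing.
- **Bystanders:** I kept clear of the other things on the bench but took no final picture of them.

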